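# Sort the cleaned bones into their specimen trays

## Robot

A 6-joint arm with a two-finger parallel gripper is mounted at the origin on the work surface. World frame = base frame: x ahead of the robot, y to its left, z up, the work surface at z = 0. Lengths are in mm, angles in degrees, forces in N, time in s.
With the tool pointing down it reaches from about 325 to 900 mm from the base axis. Payload 6.1 kg.
Tool frame: the origin (TCP) lies at the very end of the fingers, on their centre line; the grasp point (between the pads) lies 19 mm behind it (hold_point_z is the distance from the TCP to the grasp point, in mm); z points along the fingers, y is the line along which they close (so a half turn about z gives the same grasp; the last joint's range is limited). The gripper opens to 87 mm and grips with 3 to 60 N. Pads are 19 mm wide; open, the fingers measure 117 mm over their backs; the gripper's body (75 mm by 190 mm) begins 51 mm behind the grasp point.
Start: joints at [-73.631, 12.628, 87.462, -0, 79.91, -7.225], TCP at [250.154, -572.746, 184.038] pointing down, gripper open.
Joint ranges: [-170.65, 170.65], [-52.31, 119.04], [5.05, 147.46], [-71.25, 251.25], [11.57, 151.72], [-153.62, 153.62]. Speed limits (degrees/s): [147.25, 147.25, 172.46, 180, 180, 180].

## Interface

Orientations are given as [roll, pitch, yaw] about the fixed x, y, z axes, in that order (R = Rz(yaw) Ry(pitch) Rx(roll)).
In Python, from bench import state, capture, close_job, search_frame, silhouettes, hold_point_z gives the robot as it stands.
- The arm moves only by the shell command python3 -m creep 'ROWS' [OPENING] [FORCE]. ROWS is JSON, a list that holds one entry, the list of rows, each a list of 4 numbers: the shift along the tool's x, y, z in units of 40 mm (1.0 is 40 mm), then the turn about the tool's z in units of 5 degrees (1.0 is 5 degrees). A call has exactly 5 rows; each row is the pose to reach, as a shift and turn from the pose commanded when the call began, along the tool's axes at that moment; what a row does not reach only later rows make up. A row lasts 1/8 s, in which the tool goes at most 62.5 mm and 10.7 degrees, less where a joint would pass 70% of its speed; a pose out of reach is approached as far as the arm can. A call with a gripper value outside its range is refused whole. OPENING is the opening, from 0 (shut) to 1 (fully open), set as the call begins (- or left out, the last holds). The fingers move at their own pace and stop on an object; FORCE is the grip in N (left out, the last holds). Time passes only in rows, so rows that repeat a pose let the fingers close, or fill a call up. It gives the time, the measured TCP pose, the force, the opening and the grip force at its end, in the units of the state.
- state(): the state, without advancing time (a new reading comes with each control period).
- capture(name): name is "scene" or "top" or "wrist"; returns a dict with "pixels" (384x512x3 uint8, blue, green, red), "fx", "fy", "cx", "cy" (pixels), "world_to_cam" (4x4, takes a point from world to camera coordinates); the wrist camera has in their place "hand_eye" (4x4, takes a point from camera to tool coordinates, whose origin is the TCP and whose axes are the flange's). Camera axes: x right, y down, z forward; pixel columns grow to the right and rows downward; lengths in mm; the calibration is good to about 2 mm. A picture is of the moment at which its call begins: read the wrist's pose just before it. There is no depth.
- close_job(): hands the job in; it is judged then, once.
Trained networks look in a picture, given as the dict that the camera call returned (one of the last four; its "shot" number tells which), for a name from the list of things; names that differ only in an ending like _2 or _b are one class to them, and where a whole thing is asked for, a point or a joint stands for the part that bears it (a point fixed in the world has none). Each returns a list of dicts, best first, with "score" (0 to 1); they miss things now and then, are a little off and sometimes report something else, mostly with a low value. They report only what shows in the picture. A call takes as long as a camera call. They do not tell look-alikes from the thing itself.
- search_frame(picture, label): "bbox" ([centre column, centre row, width, height] as shares, 0 to 1, of the picture: columns of its width, rows of its height, round what is visible of it).
- silhouettes(picture, label): "mask" (384x512 bool, what is visible of it) and "bbox" ([centre column, centre row, width, height] as shares, 0 to 1, of the picture: columns of its width, rows of its height, round what is visible of it).
The state is a dict: "time": time; "joint_pos": joint angles; "joint_velocities": joint speeds; "joint_torque": joint torques, N m; "tool_pos": TCP position; "ee_rot": TCP orientation; "force": force on the tool from outside, world axes, zero at the start; "wrist_torque": the same for the moment, N m; "width": opening from 0.0 (shut) to 1.0 (fully open); "grip_force": force on a finger pad.
Only numpy, scipy, OpenCV 4.12 (cv2) and the standard library are available. Lean on these libraries where they do the work, as an engineer would, in place of code of your own. Each camera call takes 0.05 s, during which the arm holds its last target. There are 200 camera calls.

## Task

The bones on the black cloth are clean; put them away in their foam-lined trays. Stand the two vertebrae, spine up, in the blue tray and lay the two limb bones flat in the dark grey tray, one bone to a compartment, and lay the tooth in the small pink tray. They are fragile, so set each one down instead of dropping it, and leave the brush and the jar where they are.

Things in the scene. Friction and masses are not known exactly. Their poses are not given: they have to be found in the camera images.
- vertebra_pale: A small pale cream vertebra, spine up, 98 mm tall, 110 g. Origin: centre of its underside, z up. Round body 42 mm across, 42 mm long (y), on a flat keel 24 x 36 mm. Two side wings reach x +-39 mm at z 13 to 28 mm. Above it the upright spine, a flat blade over the origin, 10 mm thick in x, 28 mm wide in y, z 56 to 98 mm: pinch it there, closing along x.
- vertebra_brown: A small dark brown-stained vertebra, spine up, 98 mm tall, 110 g. Origin: centre of its underside, z up. Round body 42 mm across, 42 mm long (y), on a flat keel 24 x 36 mm. Two side wings reach x +-39 mm at z 13 to 28 mm. Above it the upright spine, a flat blade over the origin, 10 mm thick in x, 28 mm wide in y, z 56 to 98 mm: pinch it there, closing along x.
- limb_bone_pale: A pale cream limb bone lying flat, 120 mm long along its x, 90 g. Origin: on the shaft's axis at mid length, 16 mm above what it lies on; z up. Round shaft, 16 mm thick in the middle, 24 mm at x +-40 mm; knobbly joint ends up to 44 mm wide in y, 32 mm high. Pinch the middle of the shaft, closing along y.
- limb_bone_brown: A dark brown-stained limb bone lying flat, 120 mm long along its x, 90 g. Origin: on the shaft's axis at mid length, 16 mm above what it lies on; z up. Round shaft, 16 mm thick in the middle, 24 mm at x +-40 mm; knobbly joint ends up to 44 mm wide in y, 32 mm high. Pinch the middle of the shaft, closing along y.
- tooth: A curved ivory-yellow whale tooth on its side, brown at the root, 97 mm long, 120 g. Origin: on its axis at the thick part, 17 mm above what it lies on; z up. Root end at x -38, y +6 mm, pointed tip at x +59, y +16 mm. At the origin it runs along x and is 34 mm thick: pinch it there, closing along y. It tapers from x +15 mm to the tip.
- vertebra_tray: White tray, fixed, lined with blue foam. Origin: centre of its underside, z up. Outside 112 (x) x 166 (y) mm; walls 4 mm thick, 26 mm high; foam floor at z 10 mm. A foam divider along x at y 0, 10 mm thick, top at z 24 mm, leaves two compartments of 104 (x) x 74 (y) mm centred at x 0, y +-42 mm: one vertebra each, its wings (its x) along the tray's x, either way round.
- limb_tray: White tray, fixed, lined with dark grey foam. Origin: centre of its underside, z up. Outside 152 (x) x 166 (y) mm; walls 4 mm thick, 26 mm high; foam floor at z 10 mm. A foam divider along x at y 0, 10 mm thick, top at z 24 mm, leaves two compartments of 144 (x) x 74 (y) mm centred at x 0, y +-42 mm: one limb bone each, along the tray's x, either way round.
- tooth_tray: White tray, fixed, lined with pink foam. Origin: centre of its underside, z up. Outside 140 (x) x 94 (y) mm; walls 4 mm thick, 26 mm high; foam floor at z 10 mm. One compartment, 132 (x) x 86 (y) mm: the tooth lies along the tray's x, either way round, its origin near x 0, y 0.
- swab_jar: Bystander: a lidded glass jar with a white cap, 52 mm across and 75 mm tall. Origin: centre of its underside.
- brush: Bystander: a cleaning brush with a wooden handle lying on the cloth, 160 mm long along its x, 20 mm high. Origin: about the middle of its length, underside.
There are look-alikes about, which are no part of the job. Leave any green, purple or turquoise look-alike of the vertebra_brown alone.

How it is judged:
By the outcome, as a careful person would: the job done as asked, in the order asked, and still so for the second after the job is handed in, with the robot touching nothing.
It also fails if it takes over 115 s, if anything falls off the work surface, if the arm or the gripper's body presses on something with over 40 N, if the wrist force passes 120 N, or if a joint passes its speed limit or range.

## Working session

There is one attempt and no reset: what is moved stays moved. The work goes in short steps, Python scripts to look and compute and a shell command to move; the robot and the scene stay as the last step left them, time stands still between calls to the robot, and variables do not carry over. Pictures are saved under pics/ and viewed, at most 14 in all, crops included, and the job is handed in when it is done.

```bash
ls; mkdir -p pics; python3 - <<'E'
from bench import *
import cv2
print(state(), hold_point_z)
for n in("scene","top"):
    p=capture(n); cv2.imwrite(f"pics/{n}0.png",p["pixels"]); print(n,p["fx"],p["world_to_cam"])
E
```

```text
pics
{'time': 0.0, 'joint_pos': array([-7.36301122e+01,  1.26747353e+01,  8.75267160e+01, -1.39954729e-03,
        7.99090309e+01, -7.22285963e+00]), 'joint_velocities': array([ 0.07263206,  0.0675294 , -0.0341819 , -0.06506143, -0.04440731,
        0.02604221]), 'joint_torque': array([ 3.72591476e-04, -4.94621551e+01, -3.87371886e+01,  6.98667951e-02,
        5.68011543e-02, -1.37998131e-04]), 'tool_pos': array([ 249.95733259, -572.08118883,  182.93400787]), 'ee_rot': array([-1.79890221e+02, -1.25243268e-02,  2.35929820e+01]), 'force': array([0.30957538, 0.05756505, 0.13370907]), 'wrist_torque': array([ 0.01065805,  0.00366285, -0.0391658 ]), 'grip_force': 0.0, 'width': 0.9993654832232491} 18.700000000000003
scene 427.4300416152455 [[ 5.87724485e-01  8.08991937e-01 -1.05818439e-02 -2.55917731e+02]
 [ 5.36970614e-01 -3.99820251e-01 -7.42836676e-01 -1.89373701e+02]
 [-6.05179717e-01  4.30901163e-01 -6.69389048e-01  1.72963904e+03]
 [ 0.00000000e+00  0.00000000e+00  0.00000000e+00  1.00000000e+00]]
top 362.2606890261237 [[ 2.87195436e-02 -9.99586686e-01  1.28263213e-03 -1.81493702e+01]
 [-9.86954644e-01 -2.85599180e-02 -1.58445141e-01  4.63097411e+02]
 [ 1.58416285e-01  3.28457239e-03 -9.87366949e-01  9.26294956e+02]
 [ 0.00000000e+00  0.00000000e+00  0.00000000e+00  1.00000000e+00]]
```

View pics/scene0.png

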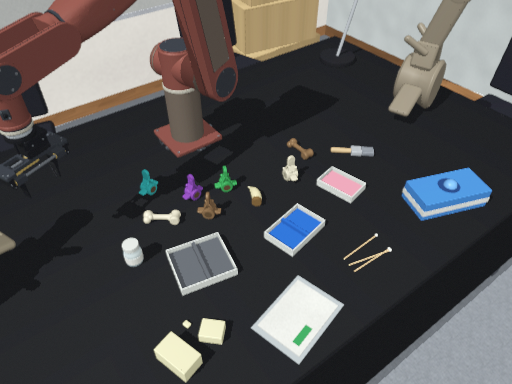

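View pics/top0.png

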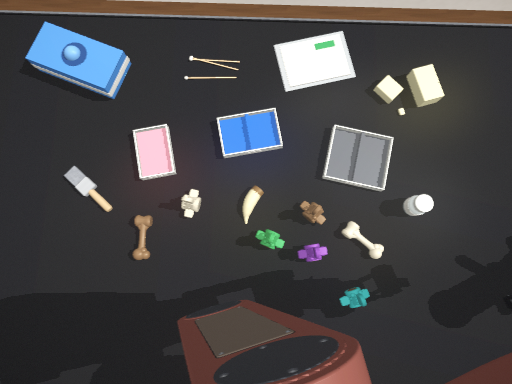

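```bash
cat > fit.py <<'E'
import numpy as np, cv2
from scipy.optimize import minimize
S=3
def box(x,y,z): return np.array([[a,b,c] for a in x for b in y for c in z],float)
def sph(c,r):
    u,v=np.meshgrid(np.linspace(0,2*np.pi,13),np.linspace(0,np.pi,7)); r=np.broadcast_to(r,3)
    return np.stack([c[0]+r[0]*np.cos(u)*np.sin(v),c[1]+r[1]*np.sin(u)*np.sin(v),c[2]+r[2]*np.cos(v)],-1).reshape(-1,3)
t=np.linspace(0,2*np.pi,17)
def cyl(axis,a,b,r,c):   # c = other two coords
    o=[]
    for e in(a,b):
        p=[c[0]+r*np.cos(t),c[1]+r*np.sin(t)]; p.insert(axis,np.full(17,float(e))); o.append(np.array(p).T)
    return np.vstack(o)
V=[cyl(1,-21,21,21,(0,28)),box((-12,12),(-18,18),(0,10)),box((-39,39),(-8,8),(13,28)),box((-5,5),(-14,14),(40,98))]
L=[cyl(0,-40,40,9,(0,16))]+[sph((s*48,q*10,16),(12,12,16)) for s in(1,-1) for q in(1,-1)]
T=[np.vstack([sph((-30,3,17),12),sph((0,0,17),17)]),np.vstack([sph((0,0,17),17),sph((25,3,17),13)]),np.vstack([sph((25,3,17),13),sph((58,15,17),2)])]
def tray(x,y): return [box((-x/2,x/2),(-y/2,y/2),(0,26))]
M=dict(vertebra_pale=V,vertebra_brown=V,limb_bone_pale=L,limb_bone_brown=L,tooth=T,vertebra_tray=tray(112,166),limb_tray=tray(152,166),tooth_tray=tray(140,94),swab_jar=[cyl(2,0,75,26,(0,0))],brush=[box((-80,80),(-14,14),(0,20))])
def world(P,q,z0=0):
    c,s=np.cos(q[2]),np.sin(q[2]); return np.stack([q[0]+c*P[:,0]-s*P[:,1],q[1]+s*P[:,0]+c*P[:,1],P[:,2]+z0],1)
def proj(p,W):
    C=W@p["world_to_cam"][:3,:3].T+p["world_to_cam"][:3,3]
    return np.stack([p["fx"]*C[:,0]/C[:,2]+p["cx"],p["fy"]*C[:,1]/C[:,2]+p["cy"]],1)
def unproj(p,uv,z):
    A=p["world_to_cam"]; d=A[:3,:3].T@[(uv[0]-p["cx"])/p["fx"],(uv[1]-p["cy"])/p["fy"],1]; o=-A[:3,:3].T@A[:3,3]
    return (o+d*(z-o[2])/d[2])[:2]
def render(p,prims,q,z0=0):
    im=np.zeros((384*S,512*S),np.uint8)
    for P in prims:
        h=cv2.convexHull(((proj(p,world(P,q,z0))+.5)*S).astype(np.float32))
        cv2.fillPoly(im,[np.round(h*16).astype(np.int32)],1,shift=4)
    return im
def fit(name,views,z0=0,start=None,flat=True):
    """views: list of (picture, mask)"""
    up=[(p,cv2.resize(m.astype(np.uint8),None,fx=S,fy=S,interpolation=cv2.INTER_NEAREST)) for p,m in views]
    def cost(q):
        q=[q[0],q[1],q[2]/50]; c=0
        for p,m in up:
            r=render(p,M[name],q,z0); c+=1-(r&m).sum()/max((r|m).sum(),1)
        return c/len(up)
    if start is None:
        p,m=views[0]; v,u=np.nonzero(m); xy=unproj(p,(u.mean(),v.mean()),20+z0)
        st=[(*xy,a) for a in np.radians(np.arange(0,360 if name=="tooth" else 180,30))]
    else: st=[start]
    best=None
    for s in st:
        x0=np.array([s[0],s[1],s[2]*50]); r=minimize(cost,x0,method="Nelder-Mead",options=dict(initial_simplex=x0+np.array([[0,0,0],[12,0,0],[0,12,0],[0,0,12]]),xatol=.2,fatol=1e-4,maxiter=70))
        if best is None or r.fun<best.fun: best=r
    x,y,a=best.x; return x,y,np.degrees(a/50),best.fun
def pick(dets,uv):
    """detection whose bbox centre is nearest uv"""
    d=[(np.hypot(e["bbox"][0]*512-uv[0],e["bbox"][1]*384-uv[1]),e) for e in dets]
    return min(d,key=lambda k:k[0]) if d else (999,None)
E
cat > loc.py <<'E'
from bench import *; from fit import *
top=capture("top"); sc=capture("scene")
C=dict(vertebra_pale=[((190,203),(290,169))],vertebra_brown=[((313,212),(208,206)),((270,239),(226,180)),((313,253),(192,187)),((355,298),(148,183))],
limb_bone_pale=[((363,240),(162,216))],limb_bone_brown=[((142,237),(300,148))],tooth=[((251,205),(256,195))],vertebra_tray=[((250,133),(295,229))],limb_tray=[((358,157),(202,262))],tooth_tray=[((154,152),(341,184))],swab_jar=[((418,204),(133,252))],brush=[((88,190),(352,151))])
for n,cs in C.items():
    D=[silhouettes(p,n) for p in(top,sc)]
    for c in cs:
        vs=[]
        for p,d,uv in zip((top,sc),D,c):
            k=pick(d,uv)
            if k[0]<15: vs.append((p,k[1]["mask"]))
        if not vs: print(n,c,"missed",[k["bbox"][:2] for k in D[0]]); continue
        print(n,c[0],len(vs),np.round(fit(n,vs),2),flush=True)
E
python3 loc.py
```

```text
vertebra_pale (190, 203) 2 [4.4550e+02 1.6226e+02 1.6990e+02 1.6000e-01]
vertebra_brown (313, 212) 2 [ 4.2872e+02 -1.6311e+02  4.9230e+01  1.5000e-01]
vertebra_brown (270, 239) 2 [ 3.5503e+02 -4.9700e+01  6.6630e+01  1.9000e-01]
vertebra_brown (313, 253) 2 [ 3.2189e+02 -1.6170e+02  9.7060e+01  1.9000e-01]
vertebra_brown (355, 298) 2 [ 2.1253e+02 -2.7290e+02  1.1149e+02  1.5000e-01]
limb_bone_pale (363, 240) 2 [ 3.5832e+02 -2.9925e+02  5.3360e+01  2.1000e-01]
limb_bone_brown (142, 237) 2 [3.5027e+02 2.8944e+02 8.4000e-01 2.5000e-01]
tooth (251, 205) 2 [4.6073e+02 2.7000e+00 1.5417e+02 1.7000e-01]
vertebra_tray (250, 133) 2 [6.4877e+02 1.2210e+01 1.1740e+01 4.0000e-02]
limb_tray (358, 157) 2 [ 5.8536e+02 -2.8933e+02 -1.1340e+01  4.0000e-02]
tooth_tray (154, 152) 2 [5.8538e+02 2.7504e+02 1.2540e+01 7.0000e-02]
swab_jar (418, 204) 2 [ 4.5412e+02 -4.3822e+02  2.5520e+01  1.2000e-01]
brush (88, 190) 1 [4.7541e+02 4.4818e+02 4.7970e+01 3.5000e-01]
```

```bash
cat > ov.py <<'E'
from bench import *; from fit import *
p=capture("top"); 
Q=dict(vertebra_pale=(445.5,162.3,169.9),vertebra_brown=(428.7,-163.1,49.2),limb_bone_pale=(358.3,-299.3,53.4),limb_bone_brown=(350.3,289.4,.8),tooth=(460.7,2.7,154.2),vertebra_tray=(648.8,12.2,11.7),limb_tray=(585.4,-289.3,-11.3),tooth_tray=(585.4,275,12.5))
ims=[]
im=cv2.resize(p["pixels"],None,fx=S,fy=S)
for n,q in Q.items():
    q=(q[0],q[1],np.radians(q[2]))
    cs,_=cv2.findContours(render(p,M[n],q),cv2.RETR_LIST,cv2.CHAIN_APPROX_NONE); cv2.drawContours(im,cs,-1,(0,255,255),1)
    o=proj(p,world(np.array([[0,0,20.],[50,0,20]]),q))*S
    cv2.line(im,*[tuple(map(int,k)) for k in o],(0,0,255),1)
im=im[100*S:290*S,120*S:410*S]; cv2.imwrite("pics/ov.png",cv2.resize(im,(800,524)))
p=capture("wrist"); cv2.imwrite("pics/wr0.png",p["pixels"]); print(p["hand_eye"],p["fx"])
E
python3 ov.py
```

```text
[[-2.04279688e-04 -9.54799952e-01 -2.97249069e-01  8.22562988e+01]
 [ 9.99999765e-01 -5.05007544e-07 -6.85611765e-04  3.02338168e-02]
 [ 6.54471967e-04 -2.97249140e-01  9.54799728e-01 -2.00187750e+02]
 [ 0.00000000e+00  0.00000000e+00  0.00000000e+00  1.00000000e+00]] 288.36917387290976
```

View pics/ov.png

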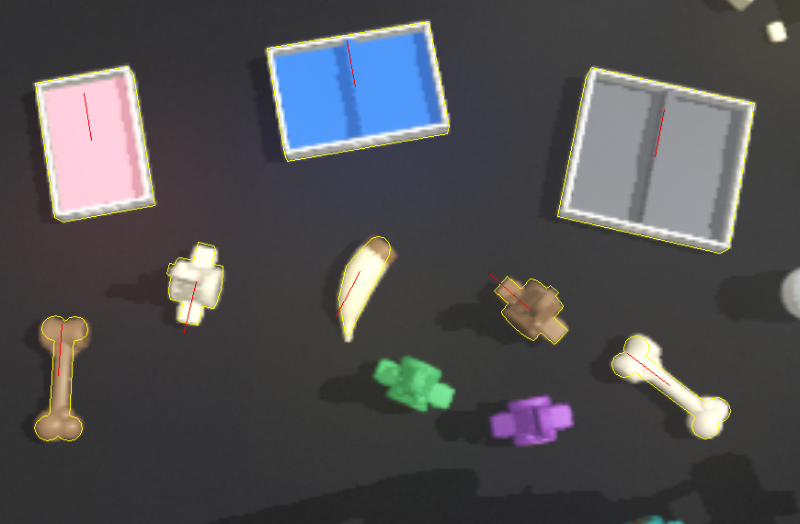

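View pics/wr0.png

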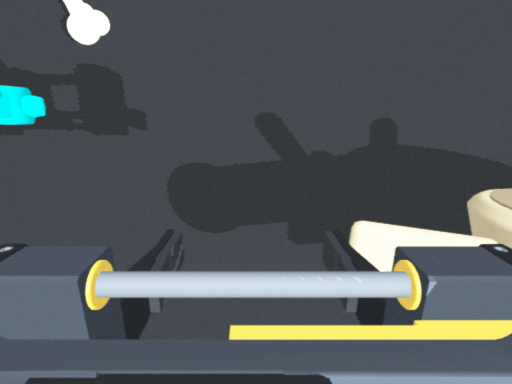

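```bash
cat > go.py <<'E'
import sys, numpy as np
from bench import state
from scipy.spatial.transform import Rotation as R
s=state(); r=R.from_euler("xyz",s["ee_rot"],degrees=True)
x,y,z,yaw=map(float,sys.argv[1:5])
d=r.inv().apply(np.array([x,y,z])-s["tool_pos"])/40
t=-((yaw-s["ee_rot"][2]+180)%360-180)/5
print("t%.2f"%s["time"],np.round(s["tool_pos"],1),np.round(s["ee_rot"],1),"w%.3f g%.1f"%(s["width"],s["grip_force"]),"F",np.round(s["force"],1),"J6 %.0f"%s["joint_pos"][5],"\nunits",np.round(d,3),"turn",round(t,2))
E
python3 go.py 428.7 -163.1 190 139.2
```

```text
t1.30 [ 250.2 -572.8  184. ] [180.    0.   23.6] w0.998 g0.0 F [-0.6 -0.7  0.1] J6 -7 
units [ 8.19  -7.599 -0.149] turn -23.12
```

```bash
python3 -m creep '[[[1,-0.9,-0.15,-2],[2,-1.8,-0.15,-4],[3,-2.7,-0.15,-6],[4,-3.6,-0.15,-8],[5,-4.6,-0.15,-10]]]' 0.6 20; python3 go.py 428.7 -163.1 190 139.2
```

```text
time: 1.92
tool_pos: [360.4, -322.6, 190.3]
ee_rot: [180.0, 0.0, 73.9]
force: [0.6, -0.5, 0.7]
width: 0.612
grip_force: 0.0
t1.93 [ 360.4 -322.6  190.3] [180.    0.   73.9] w0.612 g0.0 F [ 0.6 -0.5  0.7] J6 -35 
units [4.306 0.535 0.006] turn -13.06
```

```bash
python3 -m creep '[[[1,0.1,0,-2],[2,0.25,0,-4],[3,0.4,0,-6],[4,0.5,0,-8],[4.3,0.53,0,-10]]]'>/dev/null;  python3 -m creep '[[[0,0,0,-1.5],[0,0,0,-3],[0,0,0,-3],[0,0,0,-3],[0,0,0,-3]]]'; python3 go.py 428.7 -163.1 58 139.2
python3 - <<'E'
from bench import *; import cv2
p=capture("wrist"); cv2.imwrite("pics/w1.png",p["pixels"])
E
```

```text
time: 3.18
tool_pos: [428.7, -165.1, 190.1]
ee_rot: [180.0, 0.0, 138.5]
force: [0.4, -0.7, -0.2]
width: 0.601
grip_force: 0.0
t3.17 [ 428.7 -165.1  190.1] [180.    0.  138.5] w0.601 g0.0 F [ 0.4 -0.7 -0.2] J6 -79 
units [0.034 0.039 3.302] turn -0.14
```

View pics/w1.png

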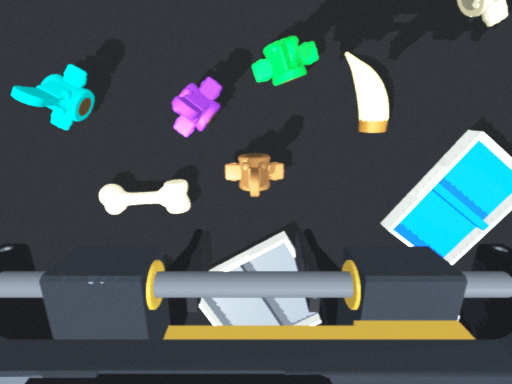

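```bash
python3 -m creep '[[[0.03,0.04,0.8,-0.1],[0.03,0.04,1.6,-0.1],[0.03,0.04,2.4,-0.1],[0.03,0.04,3,-0.1],[0.03,0.04,3.3,-0.1]]]'>/dev/null;  python3 -m creep '[[[0,0,0,0],[0,0,0,0],[0,0,0,0],[0,0,0,0],[0,0,0,0]]]' 0 20;  python3 -m creep '[[[0,0,0,0],[0,0,0,0],[0,0,-0.1,0],[0,0,-0.3,0],[0,0,-0.5,0]]]'; python3 go.py 657.3 -28.9 190 101.7
```

```text
time: 4.47
tool_pos: [429.0, -163.2, 58.4]
ee_rot: [180.0, 0.0, 139.1]
force: [-0.7, 0.7, -0.5]
width: 0.115
grip_force: 0.1
time: 5.1
tool_pos: [429.0, -163.1, 78.7]
ee_rot: [180.0, 0.0, 139.1]
force: [-0.4, 0.1, 0.8]
width: 0.005
grip_force: 0.0
t5.10 [ 429.  -163.1   78.7] [180.    0.  139.1] w0.005 g0.0 F [-0.4  0.1  0.8] J6 -80 
units [-2.117  6.274 -2.78 ] turn 7.48
```

```bash
python3 - <<'E'
from bench import *; import cv2, numpy as np
a=capture("wrist")["pixels"]; b=capture("scene")["pixels"][130:240,140:300]
cv2.imwrite("pics/m1.png",np.hstack([cv2.resize(a[:,:],(400,300)),cv2.resize(b,(400,300))]))
E
```

```text
(no output)
```

View pics/m1.png

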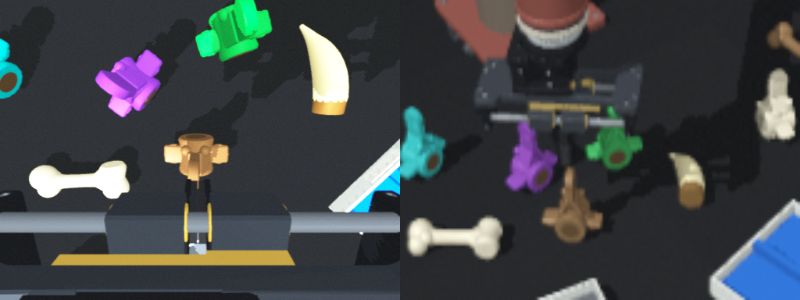

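```bash
python3 - <<'E'
from bench import *; import cv2, numpy as np
a=capture("wrist")["pixels"][150:330,170:340]; b=capture("scene")["pixels"][150:225,170:245]
cv2.imwrite("pics/m2.png",np.hstack([cv2.resize(a,(400,424)),cv2.resize(b,(400,424))]))
E
```

```text
(no output)
```

View pics/m2.png

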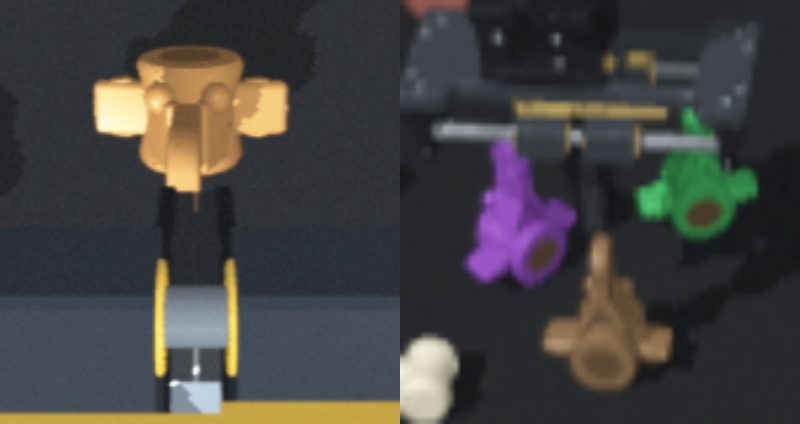

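```bash
python3 - <<'E'
from bench import *; from fit import *
p=capture("scene")
for z in(79,90,98,105,110,120): print(z,proj(p,np.array([[429,-163.1,z]])))
a=p["pixels"][170:206,195:220].max(2); print(a[:,8:18])
E
```

```text
79 [[207.06762888 196.9759151 ]]
90 [[206.79224312 194.45138304]]
98 [[206.59005327 192.59785682]]
105 [[206.41180098 190.96377228]]
110 [[206.28370668 189.78949888]]
120 [[206.02556844 187.42307942]]
[[111 111 118 119 122 140 141 140 140 141]
 [ 27  47  76  77  77  77  77  77  77  77]
 [ 43  59  77  77  78  77  77  77  78  77]
 [145  82  84  85  91  91  88  87  86  85]
 [151 113  77  76  81  81  77  77  78  83]
 [ 94 102  64  65  64  64  65  64  64  68]
 [ 32  63  64  65  64  65  64  64  64  64]
 [ 33  57  64  65  64  64  65  64  64  65]
 [ 33  51  56  55  55  54  55  57  61  61]
 [ 32  45  44  42  36  36  37  42  50  50]
 [ 31  42  41  40  27  27  28  37  41  43]
 [ 31  42  42  41  27  27  30  41  44  42]
 [ 32  42  38  42  32  27  27  38  42  42]
 [ 34  50  45  50  42  32  27  27  35  42]
 [ 37  52  48  55  44  33  24  26  29  34]
 [ 34  46  54  55  44  39  21  26  27  27]
 [ 35  45  56  52  44  37  21  26  27  27]
 [ 37  45  55  53  49  34  25  26  28  29]
 [ 34  43  56  52  50  34  25  27  27  29]
 [ 33  41  55  54  52  36  29  26  39  38]
 [ 32  37  48  49  48  35  39  38  44  44]
 [ 30  30  55 106  96  61  43  43  44  44]
 [ 27  40 107 141 132  85  43  44  43  44]
 [ 28  62 157 155 148  82  47  44  44  44]
 [ 27  72 178 166 151  76  54  43  43  43]
 [ 28  78 187 175 151  79  56  43  44  45]
 [ 39  73 176 171 147  79  57  44  44  43]
 [ 43  64 152 154 136  80  63  44  44  44]
 [ 43  59 131 134 129  79  73  43  49  45]
 [ 57 127 125 109 117  78  82  85  96  92]
 [ 65 149 128 115 118  83  86 100 112 112]
 [ 53 116 125 126 126  87  94  96 102  95]
 [ 48  94 125 125 123  91 100  97  97  91]
 [ 61 116 147 125 122  99 105  97  98  97]
 [ 79 126 142 118 113 115 114  97  97  95]
 [ 88 131 124 103 103 109 123 108  97  97]]
```

```bash
python3 -m creep '[[[0,0,-0.6,0],[0,0,-1.2,0],[0,0,-1.2,0],[0,0,-1.2,0],[0,0,-1.2,0]]]' >/dev/null; python3 go.py 520 -100 20 101.7
```

```text
t5.97 [ 428.  -162.6  124.7] [-1.800e+02 -1.000e-01  1.391e+02] w0.006 g0.0 F [-0.2  0.6 -0.9] J6 -80 
units [-0.72   2.689  2.614] turn 7.48
```

```bash
python3 -m creep '[[[-0.2,0.6,0,1.5],[-0.4,1.3,0,3],[-0.6,2,0,4.5],[-0.7,2.5,0.3,6],[-0.7,2.7,0.8,7.5]]]' >/dev/null; python3 -m creep '[[[0,0,0.5,0],[0,0,1,0],[0,0,1.5,0],[0,0,1.7,0],[0,0,1.8,0]]]';python3 - <<'E'
from bench import *; import cv2, numpy as np
from fit import *
q=capture("wrist");a=q["pixels"][130:330,150:350]; p=capture("scene"); s=state()["tool_pos"]; u=proj(p,s[None])[0]; print(s,u)
c=p["pixels"].copy(); u=u.astype(int); b=c[u[1]-60:u[1]+20,u[0]-40:u[0]+40]; b=cv2.resize(b,(400,400)); cv2.circle(b,(202,302),4,(0,0,255),1)
cv2.imwrite("pics/m3.png",cv2.convertScaleAbs(np.hstack([cv2.resize(a,(400,400)),b]),alpha=1.8,beta=20))
E
```

```text
time: 7.22
tool_pos: [520.3, -99.6, 21.3]
ee_rot: [-179.9, -0.0, 101.6]
force: [1.4, 0.5, 0.7]
width: 0.002
grip_force: 0.0
[520.73198824 -99.79941191  21.97139403] [240.6919706  217.75559096]
```

View pics/m3.png

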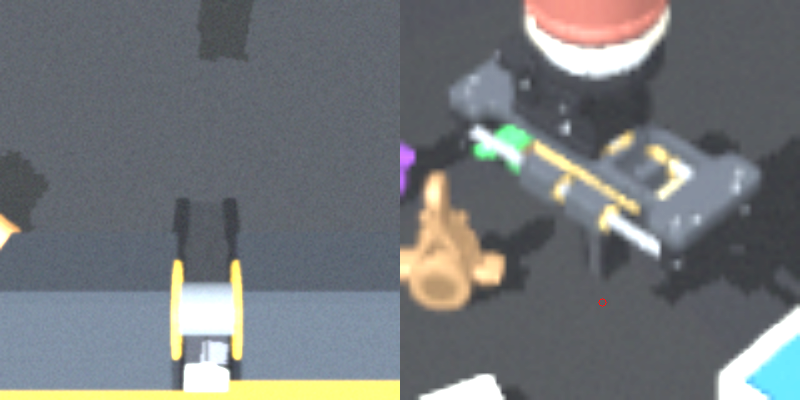

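```bash
python3 -m creep '[[[0,0,0.1,0],[0,0,0.2,0],[0,0,0.3,0],[0,0,0.4,0],[0,0,0.5,0]]]'|egrep 'pos|force'; python3 -m creep '[[[0,0,0.03,0],[0,0,0.06,0],[0,0,0.1,0],[0,0,0.12,0],[0,0,0.15,0]]]'|egrep 'pos|force'
```

```text
tool_pos: [520.7, -99.8, 1.7]
force: [-0.2, -0.5, 0.2]
grip_force: 0.0
tool_pos: [520.8, -99.8, -3.9]
force: [-0.2, -0.4, 1.0]
grip_force: 0.0
```

```bash
python3 -m creep '[[[0,0,0.03,0],[0,0,0.06,0],[0,0,0.08,0],[0,0,0.08,0],[0,0,0.08,0]]]'|egrep 'pos|force'
```

```text
tool_pos: [520.8, -99.8, -7.1]
force: [0.4, 0.1, 0.1]
grip_force: 0.0
```

Reported TCP is below the surface without contact, so the fingers really end short of it. I'll keep feeling gently downwards.

```bash
python3 -m creep '[[[0,0,0.04,0],[0,0,0.08,0],[0,0,0.12,0],[0,0,0.16,0],[0,0,0.16,0]]]'|egrep 'pos|force'
```

```text
tool_pos: [520.6, -99.7, -13.8]
force: [-0.5, -0.1, 0.4]
grip_force: 0.0
```

```bash
python3 -m creep '[[[0,0,0.03,0],[0,0,0.06,0],[0,0,0.09,0],[0,0,0.1,0],[0,0,0.1,0]]]'|egrep 'pos|force'
```

```text
tool_pos: [520.7, -99.8, -17.6]
force: [-0.3, -0.4, 0.4]
grip_force: 0.0
```

```bash
python3 -m creep '[[[0,0,0.03,0],[0,0,0.06,0],[0,0,0.08,0],[0,0,0.08,0],[0,0,0.08,0]]]'|egrep 'pos|force'
```

```text
tool_pos: [520.8, -99.8, -20.7]
force: [-0.4, -0.0, -0.3]
grip_force: 0.0
```

```bash
python3 -m creep '[[[0,0,0.03,0],[0,0,0.06,0],[0,0,0.08,0],[0,0,0.08,0],[0,0,0.08,0]]]'|egrep 'pos|force'
```

```text
tool_pos: [520.8, -99.8, -24.0]
force: [0.6, -0.2, 0.1]
grip_force: 0.0
```

```bash
python3 - <<'E'
from bench import *; import cv2, numpy as np
q=capture("wrist");a=q["pixels"][130:330,150:350]; 
cv2.imwrite("pics/m4.png",cv2.convertScaleAbs(cv2.resize(a,(500,500)),alpha=1.8,beta=20))
E
```

```text
(no output)
```

View pics/m4.png

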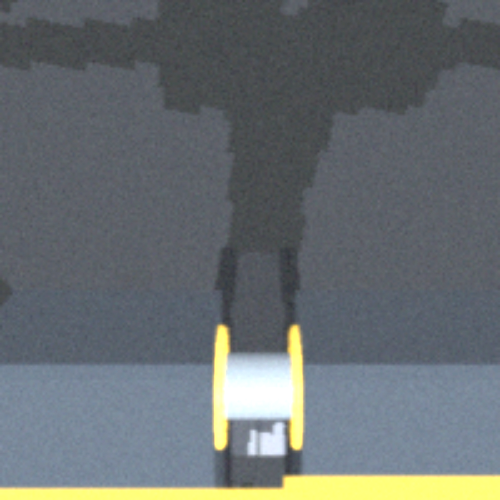

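```bash
python3 -m creep '[[[0,0,0.02,0],[0,0,0.04,0],[0,0,0.06,0],[0,0,0.06,0],[0,0,0.06,0]]]'|egrep 'pos|force'
```

```text
tool_pos: [520.7, -99.8, -26.4]
force: [0.3, 0.4, 0.3]
grip_force: 0.0
```

```bash
python3 -m creep '[[[0,0,0.02,0],[0,0,0.04,0],[0,0,0.06,0],[0,0,0.06,0],[0,0,0.06,0]]]'|egrep 'pos|force'
```

```text
tool_pos: [520.8, -99.8, -28.8]
force: [0.4, -0.1, -0.7]
grip_force: 0.0
```

```bash
python3 -m creep '[[[0,0,0.02,0],[0,0,0.04,0],[0,0,0.06,0],[0,0,0.06,0],[0,0,0.06,0]]]'|egrep 'pos|force'
```

```text
tool_pos: [520.8, -99.8, -31.1]
force: [-1.0, -0.3, 0.9]
grip_force: 0.0
```

```bash
python3 -m creep '[[[0,0,0.01,0],[0,0,0.03,0],[0,0,0.05,0],[0,0,0.05,0],[0,0,0.05,0]]]'|egrep 'pos|force'
```

```text
tool_pos: [520.7, -99.8, -33.2]
force: [-0.4, -0.1, 0.2]
grip_force: 0.0
```

```bash
python3 -m creep '[[[0,0,0.01,0],[0,0,0.03,0],[0,0,0.05,0],[0,0,0.05,0],[0,0,0.05,0]]]'|egrep 'pos|force'
```

```text
tool_pos: [520.7, -99.8, -35.2]
force: [0.8, 0.7, 0.7]
grip_force: 0.0
```

```bash
python3 -m creep '[[[0,0,0.01,0],[0,0,0.03,0],[0,0,0.05,0],[0,0,0.05,0],[0,0,0.05,0]]]'|egrep 'pos|force'
```

```text
tool_pos: [520.7, -99.8, -37.2]
force: [0.4, -0.1, 0.3]
grip_force: 0.0
```

```bash
python3 -m creep '[[[0,0,0.01,0],[0,0,0.03,0],[0,0,0.04,0],[0,0,0.04,0],[0,0,0.04,0]]]'|egrep 'pos|force'
```

```text
tool_pos: [520.8, -99.8, -38.1]
force: [-2.5, 1.0, 6.3]
grip_force: 3.1
```

```bash
python3 - <<'E'
from bench import *; import cv2, numpy as np
from fit import *
q=capture("wrist");a=q["pixels"][130:330,150:350]; p=capture("scene"); u=np.array([240,222]); c=p["pixels"]
b=cv2.resize(c[u[1]-40:u[1]+10,u[0]-25:u[0]+25],(400,400))
print(proj(p,np.array([[520.7,-99.8,z] for z in(0,10,20)])))
cv2.imwrite("pics/m5.png",cv2.convertScaleAbs(np.hstack([cv2.resize(a,(400,400)),b]),alpha=1.8,beta=20))
E
```

```text
[[240.86274066 222.45173421]
 [240.78278753 220.32425079]
 [240.70204625 218.17579568]]
```

View pics/m5.png

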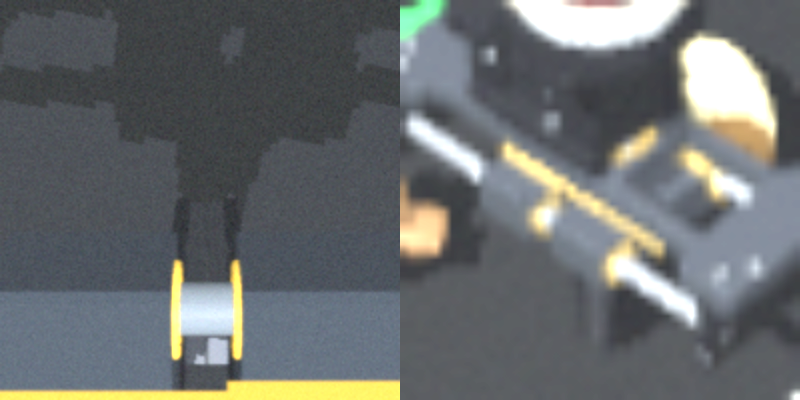

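```bash
sed -i 's/np.array(\[x,y,z\])/np.array([x,y,z-38])/' go.py; python3 -m creep '[[[0,0,-0.8,0],[0,0,-2,0],[0,0,-3.2,0],[0,0,-4.2,0],[0,0,-4.6,0]]]' 0.6 20; python3 go.py 428.7 -163.1 150 139.2
```

```text
time: 16.85
tool_pos: [522.3, -100.3, 148.1]
ee_rot: [179.8, 0.1, 101.6]
force: [0.2, 0.3, 0.8]
width: 0.489
grip_force: 0.0
t16.85 [ 522.3 -100.3  148.1] [1.798e+02 1.000e-01 1.016e+02] w0.489 g0.0 F [0.2 0.3 0.8] J6 -31 
units [-1.066 -2.612  0.894] turn -7.52
```

```bash
python3 -m creep '[[[-0.2,-0.6,0,-1.6],[-0.5,-1.2,0,-3.2],[-0.8,-1.9,0.2,-4.8],[-1,-2.5,0.6,-6.4],[-1.07,-2.6,0.9,-7.5]]]' >/dev/null;python3 -m creep '[[[0,0,0,0],[0,0,0,0],[0,0,0,0],[0,0,0,0],[0,0,0,0]]]' >/dev/null;  python3 go.py 428.7 -163.1 58 139.2
```

```text
t18.10 [ 427.7 -162.5  109.5] [180.    0.  139.1] w0.596 g0.0 F [-0.7 -0.5 -0.1] J6 -80 
units [-0.027  0.005  2.236] turn -0.02
```

```bash
python3 -m creep '[[[-0.03,0,0.6,0],[-0.03,0,1.2,0],[-0.03,0,1.8,0],[-0.03,0,2.15,0],[-0.03,0,2.24,0]]]' >/dev/null;python3 -m creep '[[[0,0,0,0],[0,0,0,0],[0,0,0,0],[0,0,0,0],[0,0,0,0]]]' 0 20;python3 -m creep '[[[0,0,0,0],[0,0,0,0],[0,0,0,0],[0,0,-0.1,0],[0,0,-0.2,0]]]';  python3 go.py 428.7 -163.1 180 139.2
```

```text
time: 19.35
tool_pos: [428.5, -163.5, 19.8]
ee_rot: [-180.0, 0.0, 139.1]
force: [1.1, 0.4, -1.0]
width: 0.154
grip_force: 17.8
time: 19.98
tool_pos: [428.2, -163.2, 27.7]
ee_rot: [-180.0, -0.0, 139.1]
force: [0.5, 0.4, -1.3]
width: 0.149
grip_force: 17.8
t19.98 [ 428.2 -163.2   27.7] [-180.    -0.   139.1] w0.149 g17.8 F [ 0.5  0.4 -1.3] J6 -80 
units [-0.007  0.011 -2.858] turn -0.02
```

```bash
python3 -m creep '[[[0,0,-0.4,0],[0,0,-1,0],[0,0,-1.7,0],[0,0,-2.3,0],[0,0,-2.6,0]]]' >/dev/null;  python3 go.py 657.3 -28.9 170 101.7
```

```text
t20.60 [ 429.4 -163.9  134.1] [180.    0.2 139.1] w0.151 g17.8 F [-0.  -1.4 -1.3] J6 -80 
units [-2.096  6.282  0.064] turn 7.48
```

```bash
python3 -m creep '[[[-0.2,0.5,0,0.7],[-0.5,1.3,0,1.5],[-0.8,2.2,0,2.5],[-1.1,3.1,0,3.5],[-1.4,4,0,4.5]]]' >/dev/null; python3 -m creep '[[[-0.1,0.9,0,0.8],[-0.4,1.7,0,1.6],[-0.5,2.1,0,2.4],[-0.55,2.3,0,2.9],[-0.55,2.3,0,3]]]' >/dev/null; python3 go.py 657.3 -28.9 170 101.7
python3 - <<'E'
from bench import *; import cv2, numpy as np
a=capture("wrist")["pixels"]
cv2.imwrite("pics/p1.png",a)
E
```

```text
t21.85 [667.5 -57.4 131.1] [-179.9   -0.   101.6] w0.154 g17.8 F [-1.   0.4 -0.6] J6 -23 
units [ 0.749 -0.107 -0.023] turn -0.02
```

View pics/p1.png

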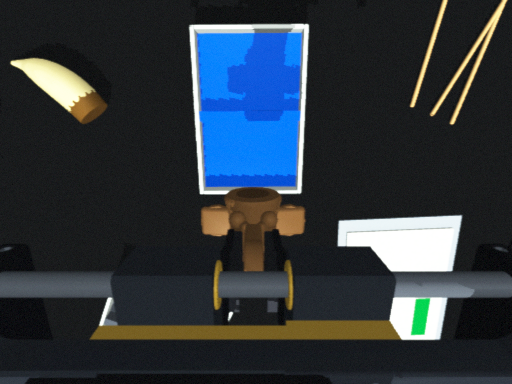

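```bash
python3 -m creep '[[[0.2,0,0,0],[0.5,-0.1,0,0],[0.75,-0.1,0.2,0],[0.75,-0.1,0.6,0],[0.75,-0.1,1,0]]]' >/dev/null; python3 -m creep '[[[0,0,0.4,0],[0,0,0.7,0],[0,0,1,0],[0,0,1.15,0],[0,0,1.2,0]]]'|egrep "pos|force"; python3 go.py 657.3 -28.9 69 101.7
```

```text
tool_pos: [657.6, -29.1, 43.3]
force: [0.1, 0.2, -0.7]
grip_force: 17.8
t23.15 [657.6 -29.1  43.3] [-180.    -0.   101.6] w0.153 g17.8 F [ 0.1  0.2 -0.7] J6 -21 
units [ 0.005 -0.005  0.307] turn -0.02
```

```bash
python3 -m creep '[[[0,0,0.1,0],[0,0,0.18,0],[0,0,0.24,0],[0,0,0.28,0],[0,0,0.31,0]]]'|egrep "pos|force"; python3 -m creep '[[[0,0,0.02,0],[0,0,0.04,0],[0,0,0.04,0],[0,0,0.04,0],[0,0,0.04,0]]]'|egrep "pos|force"
```

```text
tool_pos: [657.7, -29.0, 31.2]
force: [0.0, -0.5, -0.7]
grip_force: 17.8
tool_pos: [657.8, -29.1, 29.8]
force: [-0.3, 0.4, 0.1]
grip_force: 18.0
```

```bash
python3 -m creep '[[[0,0,0.02,0],[0,0,0.03,0],[0,0,0.03,0],[0,0,0.03,0],[0,0,0.03,0]]]'|egrep "pos|force"
```

```text
tool_pos: [658.3, -29.1, 29.7]
force: [-1.2, 0.4, 4.9]
grip_force: 19.3
```

```bash
python3 -m creep '[[[0,0,0,0],[0,0,0,0],[0,0,0,0],[0,0,0,0],[0,0,0,0]]]' 0.5 20 >/dev/null; python3 -m creep '[[[0,0,-0.2,0],[0,0,-0.6,0],[0,0,-1.2,0],[0,0,-1.9,0],[0,0,-2.6,0]]]'|egrep "pos|force|width"; python3 go.py 445.5 162.3 150 79.9
```

```text
tool_pos: [658.1, -29.1, 135.0]
force: [0.8, 0.4, 1.3]
width: 0.497
grip_force: 0.0
t26.27 [658.1 -29.1 135. ] [179.9   0.  101.6] w0.497 g0.0 F [0.8 0.4 1.3] J6 -21 
units [ 5.756 -4.245  0.565] turn 4.34
```

```bash
python3 -m creep '[[[1,-0.7,0,0.9],[2,-1.5,0,1.8],[3.1,-2.3,0,2.7],[4.2,-3.1,0,3.6],[5.3,-3.9,0,4.3]]]' 0.6 20 >/dev/null; python3 -m creep '[[[0.45,-0.35,0.3,0],[0.45,-0.35,0.55,0],[0.45,-0.35,0.55,0],[0.45,-0.35,0.55,0],[0.45,-0.35,0.55,0]]]'|egrep "force|width"; python3 go.py 445.5 162.3 58 79.9
```

```text
force: [-0.3, 0.7, -0.1]
width: 0.603
grip_force: 0.0
t27.52 [452.3 166.8 110.9] [180.  -0.  80.] w0.603 g0.0 F [-0.3  0.7 -0.1] J6 21 
units [-0.141 -0.15   2.272] turn 0.02
```

```bash
python3 -m creep '[[[-0.14,-0.15,0.3,0],[-0.14,-0.15,0.9,0],[-0.14,-0.15,1.6,0],[-0.14,-0.15,2.1,0],[-0.14,-0.15,2.27,0]]]' >/dev/null;python3 -m creep '[[[0,0,0,0],[0,0,0,0],[0,0,0,0],[0,0,0,0],[0,0,0,0]]]' 0 20;python3 -m creep '[[[0,0,0,0],[0,0,0,0],[0,0,-0.4,0],[0,0,-1,0],[0,0,-1.7,0]]]';  python3 go.py 640.3 53.3 170 101.7
```

```text
time: 28.78
tool_pos: [444.7, 163.0, 19.9]
ee_rot: [180.0, -0.0, 80.1]
force: [-0.5, 1.0, -1.7]
width: 0.148
grip_force: 17.8
time: 29.4
tool_pos: [444.3, 162.9, 88.8]
ee_rot: [-180.0, 0.0, 80.1]
force: [-0.5, 0.7, -1.2]
width: 0.155
grip_force: 17.8
t29.40 [444.3 162.9  88.8] [-180.     0.    80.1] w0.155 g17.8 F [-0.5  0.7 -1.2] J6 20 
units [-1.857  5.297 -1.082] turn -4.32
```

```bash
python3 -m creep '[[[0,0,-0.5,0],[-0.2,0.5,-0.9,-0.5],[-0.4,1.2,-1.1,-1],[-0.7,2,-1.1,-1.7],[-1,2.9,-1.1,-2.5]]]' >/dev/null; python3 -m creep '[[[-0.1,0.95,0,-0.7],[-0.3,1.7,0,-1.3],[-0.35,2.2,0,-1.8],[-0.4,2.4,0,-1.8],[-0.4,2.4,0,-1.8]]]'|egrep "force|width"; python3 go.py 640.3 53.3 69 101.7
```

```text
force: [0.4, 0.2, -2.0]
width: 0.154
grip_force: 17.8
t30.65 [648.5  91.8 131.8] [-180.    -0.   101.5] w0.154 g17.8 F [ 0.4  0.2 -2. ] J6 -10 
units [-0.903 -0.393  2.521] turn -0.03
```

```bash
python3 -m creep '[[[-0.2,-0.1,0,0],[-0.5,-0.25,0,0],[-0.8,-0.35,0.2,0],[-0.9,-0.4,0.6,0],[-0.9,-0.4,1.1,0]]]' >/dev/null; python3 -m creep '[[[0,0,0.4,0],[0,0,0.8,0],[0,0,1.1,0],[0,0,1.25,0],[0,0,1.35,0]]]'|egrep "pos|force"; python3 -m creep '[[[0,0,0.03,0],[0,0,0.06,0],[0,0,0.09,0],[0,0,0.09,0],[0,0,0.09,0]]]'|egrep "pos|force"
```

```text
tool_pos: [640.5, 53.5, 33.6]
force: [0.4, -0.3, -0.9]
grip_force: 17.8
tool_pos: [640.3, 53.5, 30.2]
force: [-0.4, -0.1, -1.9]
grip_force: 17.8
```

```bash
python3 -m creep '[[[0,0,0.02,0],[0,0,0.03,0],[0,0,0.03,0],[0,0,0.03,0],[0,0,0.03,0]]]'|egrep "pos|force"
```

```text
tool_pos: [640.8, 53.4, 29.8]
force: [-1.2, -0.4, 4.3]
grip_force: 19.2
```

```bash
python3 -m creep '[[[0,0,0.01,0],[0,0,0.02,0],[0,0,0.02,0],[0,0,0.02,0],[0,0,0.02,0]]]'|egrep "pos|force"
```

```text
tool_pos: [641.2, 53.4, 29.8]
force: [-2.8, -1.1, 9.1]
grip_force: 20.0
```

```bash
python3 -m creep '[[[0,0,0,0],[0,0,0,0],[0,0,0,0],[0,0,0,0],[0,0,0,0]]]' 0.5 20 >/dev/null; python3 -m creep '[[[0,0,-0.2,0],[0,0,-0.6,0],[0,0,-1.2,0],[0,0,-1.9,0],[0,0,-2.6,0]]]'|egrep "pos|force|width"; python3 go.py 358.3 -299.3 150 53.4
```

```text
tool_pos: [640.7, 53.4, 134.6]
force: [-0.0, 0.1, 0.3]
width: 0.502
grip_force: 0.0
t35.02 [640.7  53.4 134.6] [179.9   0.  101.6] w0.502 g0.0 F [-0.   0.1  0.3] J6 -14 
units [-7.22  -8.689  0.553] turn 9.64
```

```bash
python3 -m creep '[[[-0.9,-1.1,0,1.2],[-1.8,-2.2,0,2.4],[-2.7,-3.3,0,3.6],[-3.6,-4.4,0,4.8],[-4.5,-5.5,0,6]]]' 0.6 20 >/dev/null; python3 go.py 358.3 -299.3 150 53.4
```

```text
t35.65 [ 460.3 -168.6  133.8] [179.8   0.   71.4] w0.597 g0.0 F [ 0.4 -0.5  0.3] J6 -11 
units [-3.909 -1.378  0.544] turn 3.6
```

```bash
python3 -m creep '[[[-1,-0.35,0,0.9],[-2,-0.7,0,1.8],[-3,-1.05,0,2.7],[-3.7,-1.3,0,3.6],[-3.9,-1.38,0,3.6]]]' >/dev/null; python3 -m creep '[[[0,0,0,0],[0,0,0,0],[0,0,0,0],[0,0,0,0],[0,0,0,0]]]' >/dev/null
cat > wfit.py <<'E'
import sys
from bench import *; from fit import *
from scipy.spatial.transform import Rotation as R
n=sys.argv[1]; q=list(map(float,sys.argv[2:5]))
s=state(); p=capture("wrist"); T=np.eye(4); T[:3,:3]=R.from_euler("xyz",s["ee_rot"],degrees=True).as_matrix(); T[:3,3]=s["tool_pos"]
p["world_to_cam"]=np.linalg.inv(T@p["hand_eye"])
c=proj(p,np.array([[q[0],q[1],20.]]))[0]; D=silhouettes(p,n); k=pick(D,c); print("pred",c,"off",k[0],"n",len(D))
if k[1] is not None and k[0]<60: print(np.round(fit(n,[(p,k[1]["mask"])],start=(q[0],q[1],np.radians(q[2]))),2))
E
python3 wfit.py limb_bone_pale 358.3 -299.3 53.4; python3 go.py 358.3 -299.3 4 53.4
```

```text
pred [253.10011714 185.73176942] off 4.1452143134169965 n 1
[ 3.5871e+02 -2.9741e+02  5.1410e+01  1.7000e-01]
t37.00 [ 359.3 -297.5  132. ] [-180.    -0.    53.6] w0.600 g0.0 F [0.4 0.2 0.4] J6 -13 
units [-0.051  0.006  4.149] turn 0.04
```

```bash
python3 -m creep '[[[0,0,0.9,0.2],[0,0,1.9,0.2],[0,0,2.9,0.2],[0,0,3.5,0.2],[0,0,3.8,0.2]]]' >/dev/null;python3 -m creep '[[[0,0,0.1,0],[0,0,0.2,0],[0,0,0.3,0],[0,0,0.34,0],[0,0,0.34,0]]]'|egrep "pos|force";python3 -m creep '[[[0,0,0,0],[0,0,0,0],[0,0,0,0],[0,0,0,0],[0,0,0,0]]]' 0 20;python3 go.py 577.2 -330.5 120 -11.3
```

```text
tool_pos: [359.4, -297.8, -33.4]
force: [-0.2, -0.9, 0.4]
grip_force: 0.0
time: 38.88
tool_pos: [359.3, -297.7, -33.5]
ee_rot: [180.0, 0.0, 52.6]
force: [0.5, -0.1, -0.2]
width: 0.174
grip_force: 20.0
t38.88 [ 359.3 -297.7  -33.5] [180.    0.   52.6] w0.174 g20.0 F [ 0.5 -0.1 -0.2] J6 -12 
units [ 2.658  4.825 -2.887] turn 12.78
```

```bash
python3 -m creep '[[[0,0,-0.3,0],[0,0,-1,0],[0,0,-1.8,0],[0,0,-2.5,0],[0,0,-2.9,0]]]' >/dev/null; python3 -m creep '[[[0.3,0.5,0,1.2],[0.7,1.3,0,2.6],[1.2,2.2,0,4.2],[1.7,3.1,0,5.8],[2.1,3.8,0,7.4]]]' >/dev/null;  python3 go.py 577.2 -330.5 120 -11.3
```

```text
t40.12 [ 532.2 -323.1   82. ] [-180.     0.    15.3] w0.173 g20.0 F [-0.3  0.3 -1.1] J6 36 
units [ 1.036e+00  4.760e-01 -1.000e-03] turn 5.33
```

```bash
python3 -m creep '[[[0.3,0.15,0,1.4],[0.6,0.3,0,2.8],[0.9,0.4,0,4],[1.03,0.47,0,5],[1.03,0.47,0,5.3]]]' >/dev/null; python3 -m creep '[[[0,0,0.4,0],[0,0,1,0],[0,0,1.6,0],[0,0,2,0],[0,0,2.2,0]]]' |egrep "force"; python3 go.py 577.2 -330.5 16 -11.3
```

```text
force: [0.7, 0.5, -0.4]
grip_force: 20.0
t41.38 [ 574.7 -329.7   -7.3] [-1.799e+02  1.000e-01 -1.090e+01] w0.179 g20.0 F [ 0.7  0.5 -0.4] J6 64 
units [0.065 0.009 0.366] turn 0.08
```

```bash
python3 -m creep '[[[0.06,0,0.1,0.1],[0.06,0,0.2,0.1],[0.06,0,0.3,0.1],[0.06,0,0.36,0.1],[0.06,0,0.36,0.1]]]' |egrep "pos|force"; python3 -m creep '[[[0,0,0.01,0],[0,0,0.03,0],[0,0,0.05,0],[0,0,0.05,0],[0,0,0.05,0]]]' |egrep "pos|force"
```

```text
tool_pos: [578.0, -330.7, -20.1]
force: [-0.1, -0.7, -0.1]
grip_force: 20.0
tool_pos: [578.1, -330.8, -22.0]
force: [-0.2, -0.3, -0.7]
grip_force: 20.0
```

```bash
python3 -m creep '[[[0,0,0.01,0],[0,0,0.02,0],[0,0,0.03,0],[0,0,0.03,0],[0,0,0.03,0]]]' |egrep "pos|force"
```

```text
tool_pos: [578.1, -330.8, -23.2]
force: [0.8, -0.7, -0.8]
grip_force: 20.0
```

```bash
python3 -m creep '[[[0,0,0.01,0],[0,0,0.02,0],[0,0,0.02,0],[0,0,0.02,0],[0,0,0.02,0]]]' |egrep "pos|force"
```

```text
tool_pos: [578.2, -330.9, -23.6]
force: [-2.1, 0.9, 4.1]
grip_force: 20.0
```

```bash
python3 -m creep '[[[0,0,0.01,0],[0,0,0.02,0],[0,0,0.02,0],[0,0,0.02,0],[0,0,0.02,0]]]' |egrep "pos|force"
```

```text
tool_pos: [578.2, -330.9, -23.7]
force: [-4.2, 2.8, 8.8]
grip_force: 20.0
```

```bash
python3 -m creep '[[[0,0,0,0],[0,0,0,0],[0,0,0,0],[0,0,0,0],[0,0,0,0]]]' 0.4 20 >/dev/null; python3 -m creep '[[[0,0,-0.3,0],[0,0,-1,0],[0,0,-2,0],[0,0,-3,0],[0,0,-3.9,0]]]'|egrep "pos|force|width"; python3 go.py 350.3 289.4 150 0.8
```

```text
tool_pos: [578.6, -331.1, 134.2]
force: [0.7, -0.2, -0.6]
width: 0.4
grip_force: 0.0
t45.75 [ 578.6 -331.1  134.2] [ 1.799e+02 -1.000e-01 -1.140e+01] w0.400 g0.0 F [ 0.7 -0.2 -0.6] J6 65 
units [ -8.662 -14.078   0.525] turn -2.44
```

```bash
python3 -m creep '[[[-0.7,-1.1,0,-0.2],[-1.4,-2.3,0,-0.4],[-2.1,-3.5,0,-0.6],[-2.8,-4.7,0,-0.8],[-3.6,-5.9,0,-1]]]' 0.6 20 >/dev/null;  python3 -m creep '[[[-0.7,-1.2,0,-0.2],[-1.4,-2.4,0,-0.4],[-2.1,-3.6,0,-0.6],[-2.8,-4.8,0,-0.8],[-3.6,-6,0,-1]]]' >/dev/null; python3 go.py 350.3 289.4 150 0.8
```

```text
t47.00 [367.  185.2 132.6] [-179.9   -0.2   -1.4] w0.603 g0.0 F [0.3 0.3 0.1] J6 107 
units [-0.483 -2.593  0.515] turn -0.44
```

```bash
python3 -m creep '[[[-0.2,-1,0,-0.2],[-0.35,-1.8,0,-0.4],[-0.48,-2.4,0,-0.44],[-0.48,-2.6,0,-0.44],[-0.48,-2.6,0,-0.44]]]' >/dev/null; python3 -m creep '[[[0,0,0,0],[0,0,0,0],[0,0,0,0],[0,0,0,0],[0,0,0,0]]]' >/dev/null; python3 wfit.py limb_bone_brown 350.3 289.4 0.8;  python3 go.py 350.3 289.4 4 0.8
```

```text
pred [251.78833243 184.1318238 ] off 999 n 0
t48.35 [350.7 288.1 131.3] [-180.    -0.     0.8] w0.599 g0.0 F [-0.3 -0.3  0.3] J6 119 
units [-0.009 -0.033  4.131] turn -0.0
```

```bash
sed -i 's/D=silhouettes(p,n)/D=silhouettes(p,n) or silhouettes(p,n.replace("brown","pale"))/' wfit.py; python3 wfit.py limb_bone_brown 350.3 289.4 0.8
```

```text
pred [251.90157437 184.14653906] off 4.019712274382861 n 1
[3.5064e+02 2.9130e+02 6.9000e-01 1.8000e-01]
```

```bash
python3 -m creep '[[[0,-0.05,0.9,0],[0,-0.05,1.9,0],[0,-0.05,2.9,0],[0,-0.05,3.5,0],[0,-0.05,3.8,0]]]' >/dev/null;python3 -m creep '[[[0,0,0.1,0],[0,0,0.2,0],[0,0,0.3,0],[0,0,0.34,0],[0,0,0.34,0]]]'|egrep "pos|force";python3 -m creep '[[[0,0,0,0],[0,0,0,0],[0,0,0,0],[0,0,0,0],[0,0,0,0]]]' 0 20 |egrep 'pos|width|force';python3 -m creep '[[[0,0,-0.3,0],[0,0,-1,0],[0,0,-2,0],[0,0,-3,0],[0,0,-3.8,0]]]'|egrep "width|force"; python3 go.py 593.6 -248.1 150 -11.3
```

```text
tool_pos: [350.8, 290.1, -34.2]
force: [-0.1, 0.2, 1.1]
grip_force: 0.0
tool_pos: [350.7, 290.1, -34.3]
force: [-0.0, 0.1, -0.1]
width: 0.174
grip_force: 20.0
force: [-0.2, 0.3, -1.5]
width: 0.176
grip_force: 20.0
t50.95 [351.  290.3 120.2] [-1.799e+02 -1.000e-01  8.000e-01] w0.176 g20.0 F [-0.2  0.3 -1.5] J6 119 
units [ 5.876 13.543  0.203] turn 2.42
```

```bash
python3 -m creep '[[[0.3,0.8,0,0.2],[0.8,1.8,0,0.4],[1.3,3,0,0.6],[1.8,4.2,0,0.8],[2.4,5.4,0,1]]]' >/dev/null;  python3 -m creep '[[[0.5,1.2,0,0.2],[1.1,2.5,0,0.4],[1.6,3.7,0,0.6],[2.1,4.9,0,0.8],[2.5,5.8,0,1]]]' >/dev/null; python3 go.py 593.6 -248.1 120 -11.3
```

```text
t52.20 [ 532.7 -165.5  118.4] [180.   -0.   -9.3] w0.174 g20.0 F [-0.5  0.7 -0.4] J6 74 
units [1.837 1.79  0.912] turn 0.4
```

```bash
python3 -m creep '[[[0.6,0.6,0.1,0.1],[1.1,1.1,0.3,0.2],[1.6,1.5,0.5,0.3],[1.84,1.79,0.8,0.4],[1.84,1.79,1.2,0.4]]]' >/dev/null;  python3 -m creep '[[[0,0,0.4,0],[0,0,0.9,0],[0,0,1.3,0],[0,0,1.6,0],[0,0,1.75,0]]]' |egrep "force"; python3 go.py 593.6 -248.1 16 -11.3
```

```text
force: [0.3, 0.5, -0.8]
grip_force: 20.0
t53.45 [ 593.1 -245.4   -1.4] [-1.80e+02  1.00e-01 -1.12e+01] w0.176 g20.0 F [ 0.3  0.5 -0.8] J6 72 
units [0.025 0.064 0.514] turn 0.02
```

Contact is expected at a reported height of about -24.3.

```bash
python3 -m creep '[[[0.02,0.06,0.2,0],[0.02,0.06,0.35,0],[0.02,0.06,0.45,0],[0.02,0.06,0.5,0],[0.02,0.06,0.53,0]]]' |egrep "pos|force"; python3 -m creep '[[[0,0,0.01,0],[0,0,0.02,0],[0,0,0.03,0],[0,0,0.03,0],[0,0,0.03,0]]]' |egrep "pos|force"
```

```text
tool_pos: [593.9, -248.3, -21.5]
force: [0.4, -0.8, -1.2]
grip_force: 20.0
tool_pos: [593.9, -248.3, -22.7]
force: [-0.2, -0.5, -1.6]
grip_force: 20.0
```

```bash
python3 -m creep '[[[0,0,0.01,0],[0,0,0.02,0],[0,0,0.03,0],[0,0,0.03,0],[0,0,0.03,0]]]' |egrep "pos|force"
```

```text
tool_pos: [593.9, -248.3, -24.0]
force: [-0.0, -0.4, -0.2]
grip_force: 20.0
```

```bash
python3 -m creep '[[[0,0,0.01,0],[0,0,0.02,0],[0,0,0.03,0],[0,0,0.03,0],[0,0,0.03,0]]]' |egrep "pos|force"
```

```text
tool_pos: [594.0, -248.3, -24.3]
force: [-2.6, 1.2, 5.0]
grip_force: 20.0
```

```bash
python3 -m creep '[[[0,0,0,0],[0,0,0,0],[0,0,0,0],[0,0,0,0],[0,0,0,0]]]' 0.4 20 >/dev/null; python3 -m creep '[[[0,0,-0.3,0],[0,0,-1,0],[0,0,-2,0],[0,0,-3,0],[0,0,-3.9,0]]]'|egrep "pos|force|width"; python3 go.py 460.7 2.7 150 -25.8
```

```text
tool_pos: [594.3, -248.5, 133.7]
force: [0.4, -0.8, -0.0]
width: 0.399
grip_force: 0.0
t57.20 [ 594.3 -248.5  133.7] [ 1.80e+02 -1.00e-01 -1.12e+01] w0.399 g0.0 F [ 0.4 -0.8 -0. ] J6 72 
units [-4.498 -5.511  0.529] turn 2.92
```

```bash
python3 -m creep '[[[-0.8,-1,0,0.6],[-1.7,-2,0,1.2],[-2.5,-3.1,0,1.8],[-3.3,-4.1,0,2.4],[-4,-5,0,2.9]]]' 0.8 20 >/dev/null;  python3 -m creep '[[[-0.5,-0.5,0,0],[-0.5,-0.5,0,0],[-0.5,-0.5,0,0],[-0.5,-0.5,0,0],[-0.5,-0.5,0,0]]]' >/dev/null; python3 wfit.py tooth 460.7 2.7 154.2;  python3 go.py 460.7 2.7 4 -25.8
python3 - <<'E'
from bench import *; import cv2
cv2.imwrite("pics/t.png",capture("wrist")["pixels"])
E
```

```text
pred [257.22545063 187.56440245] off 7.3720482064177615 n 1
[4.6157e+02 4.6800e+00 1.5478e+02 1.3000e-01]
t58.55 [466.5   5.2 130.7] [180.    0.  -25.8] w0.802 g0.0 F [ 0.4 -0.1 -0.3] J6 107 
units [-0.102  0.118  4.117] turn 0.01
```

View pics/t.png

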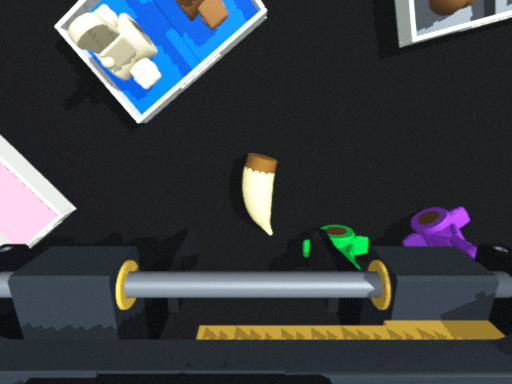

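```bash
python3 -m creep '[[[-0.1,0.09,0.9,0],[-0.1,0.09,1.9,0],[-0.1,0.09,2.9,0],[-0.1,0.09,3.5,0],[-0.1,0.09,3.8,0]]]' >/dev/null;python3 -m creep '[[[0,0,0.1,0],[0,0,0.2,0],[0,0,0.28,0],[0,0,0.3,0],[0,0,0.3,0]]]'|egrep "pos|force";python3 -m creep '[[[0,0,0,0],[0,0,0,0],[0,0,0,0],[0,0,0,0],[0,0,0,0]]]' 0 20 |egrep 'pos|width|force';python3 -m creep '[[[0,0,0,0],[0,0,-0.3,0],[0,0,-1,0],[0,0,-2,0],[0,0,-2.9,0]]]'|egrep "width|force"; python3 go.py 585.4 275 120 12.5
```

```text
tool_pos: [461.5, 4.2, -32.9]
force: [-0.7, 0.2, -0.3]
grip_force: 0.0
tool_pos: [461.3, 4.2, -33.1]
force: [0.3, 0.1, 0.7]
width: 0.382
grip_force: 19.9
force: [0.7, 0.5, -2.1]
width: 0.381
grip_force: 19.9
t61.10 [461.3   4.2  84.8] [-180.    -0.   -25.7] w0.381 g19.9 F [ 0.7  0.5 -2.1] J6 106 
units [-0.14  -7.445  0.071] turn -7.64
```

```bash
python3 -m creep '[[[0,-0.6,0,-0.7],[0,-1.6,0,-1.7],[-0.1,-2.7,0,-2.8],[-0.1,-3.8,0,-3.9],[-0.1,-4.9,0,-5]]]' >/dev/null;  python3 -m creep '[[[0,-0.9,0,-0.9],[0,-1.6,0,-1.8],[0,-2.1,0,-2.4],[0,-2.3,0,-2.6],[0,-2.3,0,-2.6]]]' |egrep "width|force"; python3 go.py 585.4 275 120 12.5
```

```text
force: [0.5, 0.5, -1.9]
width: 0.382
grip_force: 19.9
t62.35 [543.8 274.4  82.9] [180.    0.   12.3] w0.382 g19.9 F [ 0.5  0.5 -1.9] J6 97 
units [1.02  0.207 0.023] turn -0.04
```

Picked at a reported -33.0, so contact is expected near -23.

```bash
python3 -m creep '[[[0.3,0.1,0,0],[0.7,0.15,0,0],[1.02,0.2,0.3,0],[1.02,0.2,0.8,0],[1.02,0.2,1.3,0]]]' >/dev/null;  python3 -m creep '[[[0,0,0.4,0],[0,0,0.7,0],[0,0,0.95,0],[0,0,1.1,0],[0,0,1.2,0]]]' |egrep "pos|force";  python3 -m creep '[[[0,0,0.03,0],[0,0,0.06,0],[0,0,0.08,0],[0,0,0.09,0],[0,0,0.09,0]]]' |egrep "pos|force"
```

```text
tool_pos: [585.6, 275.5, -17.1]
force: [0.6, -0.4, -1.0]
grip_force: 19.9
tool_pos: [585.4, 275.4, -20.7]
force: [0.9, 0.3, -1.8]
grip_force: 19.9
```

```bash
python3 -m creep '[[[0,0,0.01,0],[0,0,0.02,0],[0,0,0.03,0],[0,0,0.03,0],[0,0,0.03,0]]]' |egrep "pos|force"
```

```text
tool_pos: [585.4, 275.4, -21.9]
force: [0.9, 0.3, -1.8]
grip_force: 19.9
```

```bash
python3 -m creep '[[[0,0,0.01,0],[0,0,0.02,0],[0,0,0.03,0],[0,0,0.03,0],[0,0,0.03,0]]]' |egrep "pos|force"
```

```text
tool_pos: [585.4, 275.4, -23.1]
force: [-0.3, 0.1, 0.0]
grip_force: 19.9
```

```bash
python3 -m creep '[[[0,0,0.01,0],[0,0,0.02,0],[0,0,0.02,0],[0,0,0.02,0],[0,0,0.02,0]]]' |egrep "pos|force"
```

```text
tool_pos: [585.7, 275.5, -23.3]
force: [-2.4, -1.6, 6.0]
grip_force: 20.0
```

```bash
python3 -m creep '[[[0,0,0,0],[0,0,0,0],[0,0,0,0],[0,0,0,0],[0,0,0,0]]]' 0.5 20 >/dev/null; python3 -m creep '[[[0,0,-0.3,0],[0,0,-1,0],[0,0,-2,0],[0,0,-3,0],[0,0,-4,0]]]'|egrep "force|width"; python3 -m creep '[[[-1,0,-0.5,0],[-2,0,-1,0],[-3,0,-1.5,0],[-4,0,-2,0],[-4.5,0,-2,0]]]'|egrep "pos"
cat > fin.py <<'E'
from bench import *; from fit import *
p=capture("top"); sc=capture("scene"); print(state()["time"])
im=cv2.resize(p["pixels"],None,fx=S,fy=S)[80*S:300*S,110*S:440*S]; b=cv2.resize(sc["pixels"][130:300,140:380],None,fx=2,fy=2)
a=cv2.resize(im,(480,320)); cv2.imwrite("pics/fin.png",np.vstack([cv2.resize(im,(640,427))]) ); cv2.imwrite("pics/fin2.png",cv2.resize(b,(720,510)))
E
python3 fin.py
```

```text
force: [-0.5, 1.6, 0.7]
width: 0.499
grip_force: 0.0
tool_pos: [409.2, 237.3, 219.2]
68.075
```

View pics/fin.png

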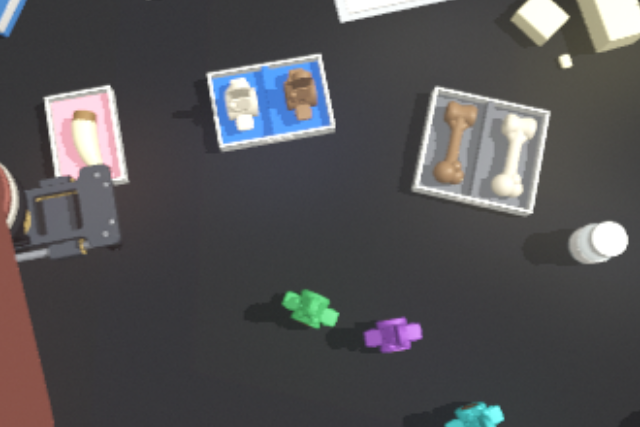

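View pics/fin2.png

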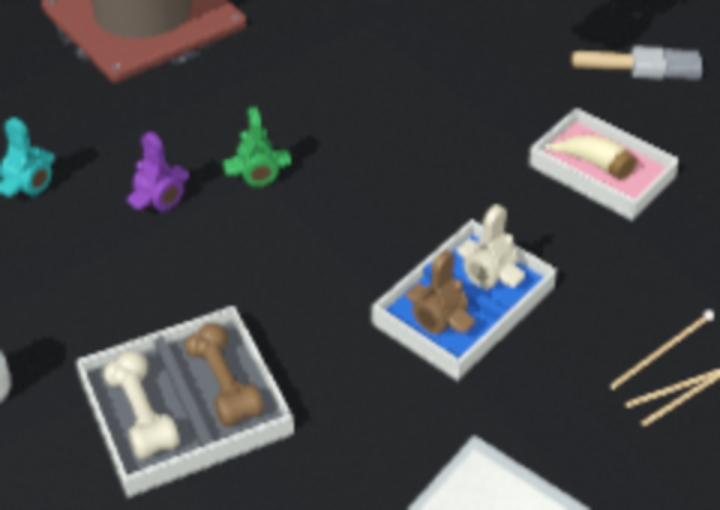

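The final pictures show all five bones in their compartments: the vertebrae upright at (490,245) and (440,295), both limb bones flat at (140,405) and (225,370), and the tooth lying at (595,152). The look-alikes, jar and brush are where they were.

```bash
python3 -c "
from bench import *
print(close_job())"
```

```text
the job is handed in; nothing more can be done
None
```

All five bones were set down in their trays as asked, with the brush, jar and look-alikes untouched, and I handed the job in at 68 s; the first grasp missed because the fingers end about 38 mm short of the reported TCP, so I corrected for that throughout.

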